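# Draw the guarded slide lever home with the bent rod

## Robot

A 6-joint arm with a two-finger parallel gripper is mounted at the origin on the work surface. World frame = base frame: x ahead of the robot, y to its left, z up, the work surface at z = 0. Lengths are in m, angles in degrees, forces in N, time in s.
With the tool pointing down it reaches from about 0.25 to 0.8 m from the base axis. Payload 3.9 kg.
Tool frame: the origin (TCP) lies on the centre line of the jaws, within the pads' length; the fingertips stand 19 mm ahead of it and the grasp point (between the pads) is the TCP; z points along the fingers, y is the direction in which the jaws open and shut (so a half turn about z gives the same grasp; the last joint's range is limited). The gripper opens to 85 mm and grips with 20 to 120 N. Pads are 22 mm wide; open, the fingers measure 114 mm over their backs; the gripper's body (76 mm by 85 mm) begins 54 mm behind the grasp point. The pads swing forward as they close: fully open they stand 13 mm farther back than shut.
Start: joints at [68.927, 14.897, -7.913, 67.191, 0, 90], TCP at [0.189, 0.49, 0.25] pointing down, gripper open.
Joint ranges: [-159.42, 159.42], [-47.68, 98.78], [-73.54, 78.23], [-108.79, 121.32], [-90, 84.71], [-180, 180]. Speed limits (degrees/s): [147.25, 147.25, 180, 180, 180, 180].

## Interface

Orientations are given as [roll, pitch, yaw] about the fixed x, y, z axes, in that order (R = Rz(yaw) Ry(pitch) Rx(roll)).
In Python, from plant import move_ptp, move_straight, set_joints, move_gripper, hold, inverse_kinematics, get_obs, camera, camera_info, IKError, job_done gives the robot as it stands. The module is installed in compiled form; this text tells all that it offers. Calls block until the motion is done:
- move_ptp(position, orientation): joint-space move of the TCP to a pose.
- move_straight(position, frame=None, rate=0.15, guard=None): straight line of the TCP; frame=None keeps the orientation; rate is the mean speed in m/s. With guard (N) it stops when the force on the tool has changed by that much, and returns True; else False.
- set_joints(angles): joint-space move.
- move_gripper(opening, strength=None): finger opening in m; strength is the grip in N (None keeps the last); returns when the fingers have stopped.
- hold(seconds).
- inverse_kinematics(position, orientation): joint angles nearest the present ones, or None.
- get_obs(): the state.
- camera(name): name is "scene" or "top" or "wrist"; returns (picture, depth): 480x640x3 uint8, red, green, blue; 480x640 float32, m along the optical axis (not along the pixel's ray), 0 where there is no reading.
- camera_info(name): a dict with "fovy" (degrees; the focal length in pixels is half the picture's height over the tangent of half this angle, whatever the lens; pixels are square), "cx", "cy" (the principal point, pixels), "k1" (the pictures are not rectified: a ray, as slopes to the right and down, at radius r is drawn at 1 + k1 r^2 times it, then the intrinsics apply), "view" (4x4, takes a point from world to camera coordinates). Camera axes: x right, y down, z forward; pixel columns grow to the right and rows downward; lengths in m; the calibration is good to about 2 mm. A picture is of the moment at which its call begins: read the wrist's pose just before it. camera_info takes no time and is no camera call; for the wrist camera it gives the pose at the moment of the call.
A pose or a line that the arm cannot do raises IKError and nothing moves.
- job_done(): hands the job in, once; it reports no verdict.
The state is a dict: "clock": time; "joints": joint angles; "joint_vel": joint speeds; "tau": joint torques, N m; "tool_pos": TCP position; "tool_rot": TCP orientation; "wrist_force": force on the tool from outside, world axes, zero at the start; "moment": the same for the moment, N m; "finger_gap": finger opening in m.
Only numpy, scipy, OpenCV 4.12 (cv2) and the standard library are available. Lean on these libraries where they do the work, as an engineer would, in place of code of your own. Each camera call takes 0.05 s, during which the arm holds its last target. There are 200 camera calls.

## Task

Pick up the bent rod by its black handle, reach its hook over the upright aluminium guard and behind the small black paddle of the slide lever, and draw the paddle towards the guard until the lever and then the stiffer contact block under it are fully home at the final stop; lean on that stop with about 13 N for half a second to seat the contacts, never with more than 17 N. Touch the paddle with nothing but the rod, and do not knock the guard or shift the other bench things. Then unhook, stand the rod back on the grey rubber mat on the flat of its handle as it was, and let go.

Things in the scene. Friction and masses are not known exactly. Their poses are not given: they have to be found in the camera images.
- rod: Bent steel rod with a black handle, about 0.24 kg, standing on the mat on the handle's underside. Handle: block 110 (x) x 24 (y) x 34 (z) mm, origin at the centre of its underside, z up. The 6 mm rod leaves the handle's front, rises at x = 58 mm, runs level with its axis at z = 85 mm and comes down at x = 185 mm as a straight prong. Balance point about x = 25 mm.
- grip (a point): Good place to grip the rod's handle, across y from above: at (20, 0, 24) mm in the rod's frame, 10 mm below the handle's top.
- hook_tip (a point): Lower end of the rod's prong, at (185, 0, 4) mm in the rod's frame; its axes are the rod's.
- unit: Fixed isolator: aluminium base plate 160 x 200 mm, 8 mm thick, from x = -30 to +130 mm, origin on the bench under the middle of the guard. x points from the guard away towards the switch (roughly away from the robot), z up. The grey switch housing behind the guard spans x = 12 to 120 mm, y = -32 to 32 mm, top at z = 40 mm.
- guard: The fixed upright aluminium guard plate of the unit, 4 mm thick at x = 0, 200 mm wide (y), top edge 85 mm above the bench. Same frame as the unit; two small gussets on the robot's side. More than 10 N on it counts as a knock.
- paddle: Black upright paddle of the slide lever, 6 (x) x 26 (y) x 28 (z) mm, on the housing's top. Origin at the foot of the middle of its far face (turned away from the guard; the prong pulls here), axes as the unit's; starts at unit x = 52 to 90 mm, y = 0, z = 40 mm. Lever and contact block slide along the unit's x only and stay where left.
- paddle_top (a point): Top edge of the paddle's far face, 28 mm above its foot. Drawn towards the guard (-x of the unit) the lever slides with about 2 N; at its stop the contact block follows for up to 6 mm with about 7 N, then a hard stop. The whole draw is 26 to 44 mm and differs each time; the final stop leaves the far face at unit x = 26 to 46 mm: only feeling tells where.
- mat: Flat grey rubber mat fixed on the bench, 300 (x) x 130 (y) x 5 mm, origin at the centre of its underside.
- gauge: Bystander: round steel dial gauge lying flat, 56 mm across, 18 mm high, with a 50 mm stem. Leave alone.
- chamber: Bystander: open aluminium probe chamber 130 x 110 x 50 mm with two small red knobs. Leave alone.
- flask: Bystander: black flask with white cap, 90 mm across, 220 mm high. Leave alone.
Not all that is in view belongs to the job. Leave any red look-alike of the rod alone.

How it is judged:
By the outcome, as a careful person would: the job done as asked, in the order asked, and still so for the second after the job is handed in, with the robot touching nothing.
It also fails if it takes over 64 s, if anything falls off the work surface, if the arm or the gripper's body presses on something with over 40 N, if the wrist force passes 120 N, or if a joint passes its speed limit or range.

## Working session

There is one attempt and no reset: what is moved stays moved. The work goes in short steps, each a Python script; the robot and the scene stay as the last script left them, time stands still between calls to the robot, and variables do not carry over. Pictures are saved under pics/ and viewed, about 8 in all and at most 12, crops included, and the job is handed in when it is done.

```bash
mkdir -p pics; cat > h.py <<'E'
import numpy as np, cv2
from plant import *
def save(img,name): cv2.imwrite('pics/'+name,cv2.cvtColor(img,cv2.COLOR_RGB2BGR))
def intr(i):
    f=240/np.tan(np.radians(i['fovy'])/2); return f
def ray(i,u,v):
    f=intr(i); d=np.array([(u-i['cx'])/f,(v-i['cy'])/f]); s=d.copy()
    for _ in range(20): s=d/(1+i['k1']*(s@s))
    return np.array([s[0],s[1],1.])
def pt(i,u,v,z):  # z depth
    V=np.array(i['view']); return V[:3,:3].T@(ray(i,u,v)*z-V[:3,3])
def onplane(i,u,v,h):
    V=np.array(i['view']); c=-V[:3,:3].T@V[:3,3]; d=V[:3,:3].T@ray(i,u,v); return c+d*(h-c[2])/d[2]
def proj(i,p):
    V=np.array(i['view']); q=V[:3,:3]@np.array(p)+V[:3,3]; s=q[:2]/q[2]; s=s*(1+i['k1']*(s@s)); return s*intr(i)+[i['cx'],i['cy']]
def tri(obs): # [(info,u,v)]
    A=np.zeros((3,3));b=np.zeros(3)
    for i,u,v in obs:
        V=np.array(i['view']); c=-V[:3,:3].T@V[:3,3]; d=V[:3,:3].T@ray(i,u,v); d/=np.linalg.norm(d)
        M=np.eye(3)-np.outer(d,d);A+=M;b+=M@c
    return np.linalg.solve(A,b)
E
python3 - <<'E'
from h import *
import pickle
D={}
for n in ['scene','top']:
    i=camera_info(n); p,d=camera(n); save(p,n+'0.png'); D[n]=(i,p,d); print(n,i)
pickle.dump(D,open('d0.pkl','wb')); print(get_obs())
E
```

```text
scene {'fovy': 45.60873458194043, 'cx': 308.7955548569632, 'cy': 242.66844891185295, 'k1': -0.163704979034889, 'view': array([[ 0.57836899,  0.81572134,  0.00938183, -0.27223802],
       [ 0.50668629, -0.35019386, -0.7878028 , -0.19102034],
       [-0.6393421 ,  0.46039435, -0.61585609,  1.73769193],
       [ 0.        ,  0.        ,  0.        ,  1.        ]])}
top {'fovy': 45.46124748154012, 'cx': 312.48176849752787, 'cy': 234.9817834689751, 'k1': 0.037384117654331826, 'view': array([[-0.01238114, -0.99991625, -0.00376731, -0.03521654],
       [-0.99546561,  0.01268122, -0.094273  ,  0.5145389 ],
       [ 0.09431288,  0.00258302, -0.99553926,  1.54100607],
       [ 0.        ,  0.        ,  0.        ,  1.        ]])}
{'clock': 0.1, 'joints': array([ 6.89244017e+01,  1.49330316e+01, -7.97834449e+00,  6.71888589e+01,
        1.28387153e-03,  9.00020061e+01]), 'joint_vel': array([ 0.08000138, -0.04578449,  0.1568779 , -0.03594745, -0.03015833,
        0.05699387]), 'tau': array([-7.80735263e-04, -4.06510127e+01,  2.54526991e+01,  1.01222142e-02,
       -1.14624982e-04, -2.52742595e-06]), 'tool_pos': array([0.18857901, 0.48935311, 0.24953852]), 'tool_rot': array([-1.79899765e+02, -1.28035998e-03,  1.58922393e+02]), 'wrist_force': array([ 0.08361443, -0.29375598, -0.74056323]), 'moment': array([-0.02659462,  0.02892365,  0.0209407 ]), 'finger_gap': 0.08541119550549839}
```

View pics/top0.png

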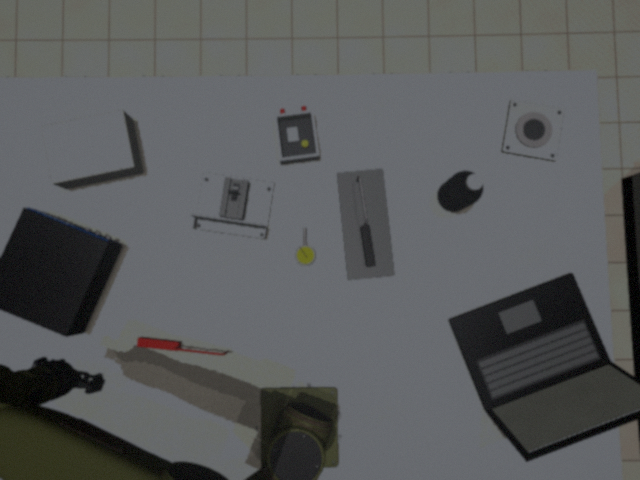

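View pics/scene0.png

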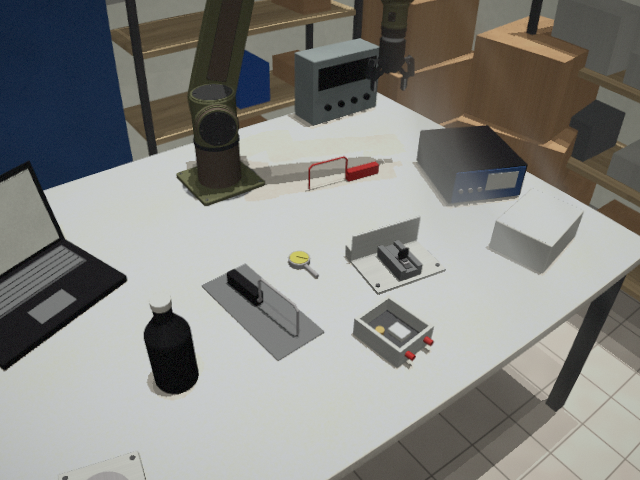

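Top view: the rod with the black handle stands on the grey mat (handle 367,245; prong end 359,178). The red look-alike is at (160,343) and is not the one meant. The unit is at (235,205), with the guard along (195,218)–(268,232). Next I'll take closer wrist views.

```bash
python3 - <<'E'
from h import *
import pickle
D=pickle.load(open('d0.pkl','rb'));i=D['top'][0]
for n,u,v,h in [('handle',367,245,.039),('prong',359,178,.09),('guardL',195,218,.085),('guardR',268,232,.085),('paddle',236,193,.068)]:
    print(n,onplane(i,u,v,h))
P={}
c=onplane(i,363,215,.05); g=onplane(i,235,205,.05)
for k,(x,y) in {'r1':(c[0]-.06,c[1]),'r2':(c[0]+.02,c[1]+.04),'u1':(g[0]-.04,g[1]-.03),'u2':(g[0]-.04,g[1]+.06)}.items():
    try:
        move_ptp([x,y,.33],[180,0,90+90])
    except IKError as e: print(k,e); continue
    hold(.3); j=camera_info('wrist'); p,d=camera('wrist'); P[k]=(j,p,d); save(p,k+'.png'); print(k,get_obs()['clock'],get_obs()['joints'].round(1), proj(j,c),proj(j,g))
pickle.dump(P,open('d1.pkl','wb'))
if len(P)==4: save(cv2.resize(np.vstack([np.hstack([P['r1'][1],P['r2'][1]]),np.hstack([P['u1'][1],P['u2'][1]])]),(800,600),interpolation=cv2.INTER_AREA),'m.png')
E
```

```text
handle [ 0.48361487 -0.18856542  0.039     ]
prong [ 0.65731991 -0.16648697  0.09      ]
guardL [0.55711159 0.26667482 0.085     ]
guardR [0.51765677 0.07492239 0.085     ]
paddle [0.62523015 0.16124406 0.068     ]
r1 3.075 [-19.5  14.7   3.7  79.    0.  -19.5] [321.2977699  244.23453471] [612.06014248 269.37988351]
r2 3.875 [-13.4  21.6  13.8  82.1  -0.  -13.3] [285.12201851 174.75415564] [595.14805807 203.36899059]
u1 5.3 [13.7 18.7  9.3 80.6 -0.  13.8] [ 40.0219435  200.83665604] [349.28281373 227.24608077]
u2 6.1 [22.1 21.6 13.7 82.1 -0.  22.2] [-37.48475765 201.3124026 ] [269.43535175 227.44085539]
```

View pics/m.png

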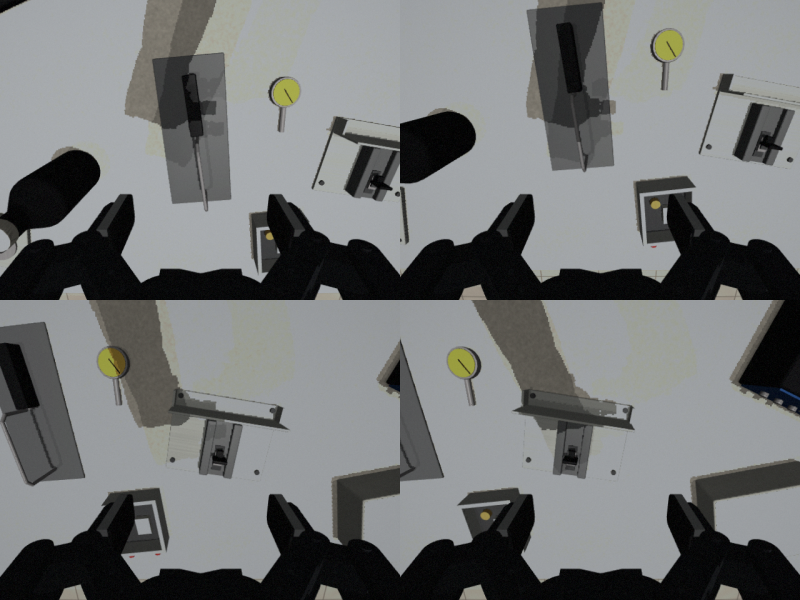

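```bash
cat >> h.py <<'E'
def cloud(i,d):
    f=intr(i); uu,vv=np.meshgrid(np.arange(640),np.arange(480)); dx=(uu-i['cx'])/f; dy=(vv-i['cy'])/f; sx,sy=dx.copy(),dy.copy()
    for _ in range(10):
        k=1+i['k1']*(sx**2+sy**2); sx,sy=dx/k,dy/k
    V=np.array(i['view']); c=np.stack([sx*d,sy*d,d],-1); c=(c-V[:3,3])@V[:3,:3]; c[d==0]=np.nan; return c
E
python3 - <<'E'
from h import *
import pickle
P=pickle.load(open('d1.pkl','rb'))
def rect(n,q):
    if len(q)<10: print(n,len(q)); return
    (c,s,a)=cv2.minAreaRect((q[:,:2]*1000).astype(np.float32)); print(n,len(q),'rect c',np.round(c,1),'size',np.round(s,1),'ang',round(a,2),'z med',np.round(np.median(q[:,2])*1000,1),'p95',np.round(np.percentile(q[:,2],95)*1000,1), 'mean',(q[:,:2].mean(0)*1000).round(1))
for k in P:
    C=cloud(P[k][0],P[k][2]); X,Y,Z=C[...,0],C[...,1],C[...,2]
    if k[0]=='r':
        R=(X>.38)&(X<.7)&(Y<-.12)&(Y>-.23)
        rect(k+' handle',C[R&(Z>.033)&(Z<.045)&(X<.56)])
        rect(k+' rod',C[R&(Z>.08)&(Z<.1)])
        print(' mat z',np.nanmedian(Z[R&(Z<.02)]))
    U=(X>.47)&(X<.75)&(Y>.04)&(Y<.3)
    rect(k+' guard',C[U&(Z>.078)&(Z<.092)])
    rect(k+' paddle',C[U&(Z>.058)&(Z<.075)&(X>.57)])
    rect(k+' housing',C[U&(Z>.034)&(Z<.044)&(X>.54)])
    rect(k+' gauge',C[(X>.4)&(X<.6)&(Y>-.08)&(Y<.03)&(Z>.008)&(Z<.03)])
a=cv2.resize(P['r1'][1][80:350,230:410],(396,594),interpolation=cv2.INTER_CUBIC);b=cv2.resize(P['r2'][1][10:280,180:360],(396,594),interpolation=cv2.INTER_CUBIC)
save(np.clip(np.hstack([a,b]).astype(int)*2,0,255).astype(np.uint8),'rod.png')
a=cv2.resize(P['u1'][1][130:300,260:470],(630,510),interpolation=cv2.INTER_CUBIC)
b=cv2.resize(P['u2'][1][130:300,170:380],(630,510),interpolation=cv2.INTER_CUBIC)
save(np.clip(cv2.resize(np.hstack([a[:,:],b[:,:]]),(800,324)).astype(int)*1.5,0,255).astype(np.uint8),'unit.png')
E
```

```text
r1 handle 2163 rect c [ 482.7 -193.1] size [110.7  24.1] ang 7.63 z med 38.9 p95 40.3 mean [ 479.8 -193.4]
r1 rod 609 rect c [ 601.9 -177.3] size [132.9   6. ] ang 7.52 z med 92.0 p95 93.6 mean [ 593.9 -178.2]
 mat z 0.0046942083052170245
r1 guard 342 rect c [540.4 121.2] size [79.7  4.4] ang 81.0 z med 84.3 p95 85.8 mean [539.6 118.4]
r1 paddle 164 rect c [628.2 167.8] size [28.3  6.2] ang 84.17 z med 66.8 p95 68.5 mean [627.4 166.5]
r1 housing 2597 rect c [644.4 140.3] size [117.6 214.3] ang 64.29 z med 39.4 p95 41.2 mean [611.9 165.3]
r1 gauge 2263 rect c [479.7 -15.6] size [99.3 54.7] ang 19.37 z med 16.5 p95 18.3 mean [465.7 -23.9]
r2 handle 2582 rect c [ 483.1 -192.8] size [112.1  24.6] ang 6.89 z med 39.0 p95 40.4 mean [ 480.  -192.8]
r2 rod 736 rect c [ 601.9 -177.2] size [131.5   6.1] ang 7.61 z med 92.1 p95 93.6 mean [ 595.9 -177.7]
 mat z 0.004814606950193769
r2 guard 400 rect c [542.3 130.2] size [98.6  4.6] ang 80.39 z med 84.6 p95 86.1 mean [541.6 125.9]
r2 paddle 176 rect c [628.1 167.4] size [27.7  6.2] ang 81.89 z med 66.8 p95 68.7 mean [627.2 165.4]
r2 housing 3042 
[... 313 characters left out ...]
 [627.8 168.3] size [26.2  6.2] ang 80.37 z med 67.1 p95 68.7 mean [627.  168.1]
u1 housing 2883 rect c [627.2 144.6] size [130.5 311.2] ang 50.97 z med 39.6 p95 41.3 mean [609.4 173.2]
u1 gauge 2513 rect c [480.2 -13.9] size [100.6  55.5] ang 19.97 z med 16.5 p95 18.3 mean [466.3 -20.4]
u2 guard 1013 rect c [550.  181.6] size [198.2   5.2] ang 80.89 z med 84.4 p95 85.8 mean [549.5 180.6]
u2 paddle 181 rect c [627.7 168.2] size [26.1  6.5] ang 81.08 z med 66.9 p95 68.9 mean [626.9 168.5]
u2 housing 2816 rect c [622.  149.7] size [129.9 295.1] ang 51.55 z med 39.7 p95 41.4 mean [607.7 174.7]
u2 gauge 2571 rect c [480.1 -28.3] size [ 56.1 100.9] ang 73.16 z med 16.6 p95 18.4 mean [465.9 -19.8]
```

View pics/rod.png

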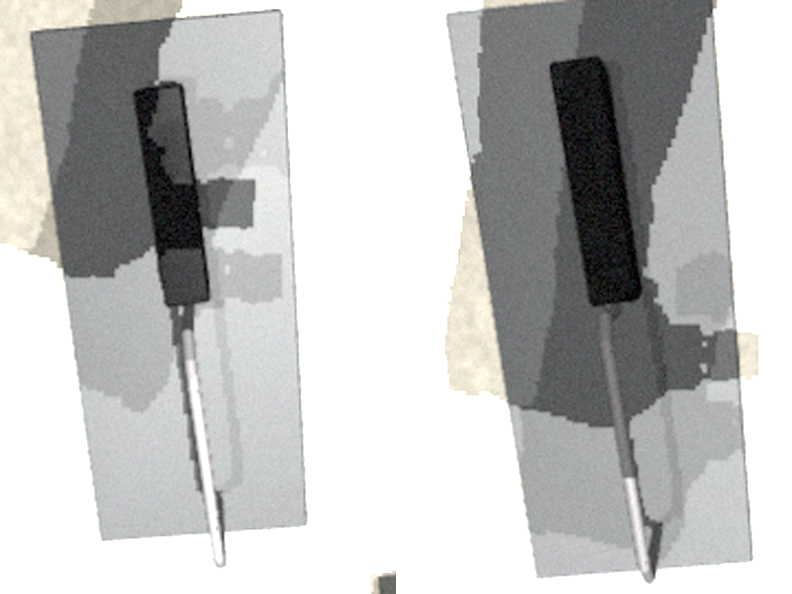

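View pics/unit.png

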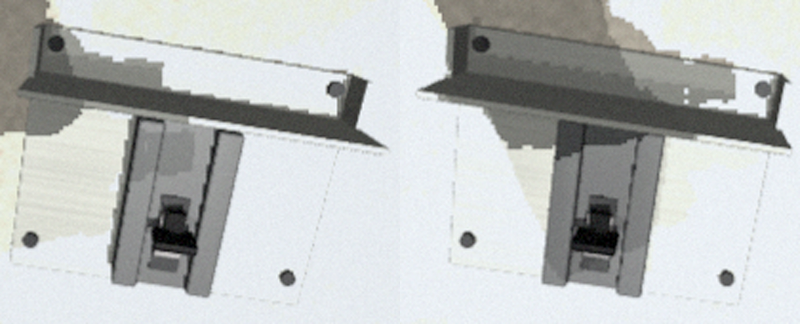

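The crops confirm the black-handled rod on the mat, and two wrist places agree on it. Its handle centre is (0.483, -0.193), its top is at z = 0.039 and its yaw is 7.5°. The guard centre is (0.550, 0.181) with the unit's yaw at -9.15°, and the paddle's far face is at unit x ≈ 82 mm. I'll grasp the rod now.

```bash
cat >> h.py <<'E'
RO=np.array([.4829,-.1930,.005]); RY=7.55
UO=np.array([.5500,.1813,0]); UY=-9.15
def Rz(a): a=np.radians(a); return np.array([[np.cos(a),-np.sin(a),0],[np.sin(a),np.cos(a),0],[0,0,1]])
G=np.array([.020,0,.024]); TIP=np.array([.185,0,.004])
def tcp(o,yaw): return np.array(o)+Rz(yaw)@G
def rod_from_tip(u): return UO+Rz(UY)@np.array(u)-Rz(UY)@TIP   # tip in unit coords -> rod origin
E
python3 - <<'E'
from h import *
import pickle
P=pickle.load(open('d1.pkl','rb')); C=cloud(P['u1'][0],P['u1'][2]); L=(C-UO)@Rz(UY)
for x in range(20,125,5):
    m=(abs(L[...,0]*1000-x)<2.5)&(abs(L[...,1]+.0)<.010); print(x,np.nanpercentile(L[...,2][m]*1000,[10,50,95]).round(1) if m.any() else None)
g=tcp(RO,RY)
move_ptp(g+[0,0,.12],[180,0,180+RY]); move_gripper(.06,80); move_straight(g,rate=.1)
o=get_obs(); print(o['clock'],o['tool_pos']-g,o['wrist_force'])
move_gripper(.0,80); o=get_obs(); print('gap',o['finger_gap'],o['wrist_force'],o['tool_pos']-g)
move_straight(g+[0,0,.03],rate=.06); move_straight(g+[0,0,.14],rate=.15)
hold(.2); j=camera_info('wrist'); o=get_obs(); p,d=camera('wrist'); pickle.dump((j,p,d,o),open('d2.pkl','wb')); save(p,'held.png')
print(o['clock'],o['finger_gap'],o['wrist_force'],o['moment'],o['tool_pos'],o['tool_rot'])
E
```

```text
20 [ 28.8  30.  346.8]
25 [29.  29.9 31.1]
30 [28.9 30.1 31.3]
35 [28.8 29.9 31.7]
40 [28.9 29.7 30.8]
45 [28.8 30.  30.9]
50 [28.8 30.  30.9]
55 [28.8 29.9 31.1]
60 [29.3 31.4 32.8]
65 [31.  33.  48.1]
70 [31.4 47.1 48.7]
75 [36.7 53.1 67.4]
80 [66.7 67.6 68.7]
85 None
90 None
95 [32.2 36.8 37.9]
100 [30.8 31.8 33.4]
105 [30.4 31.6 32.8]
110 [29.  30.3 32.2]
115 [28.8 29.7 30.9]
120 [28.8 29.7 31.1]
9.5 [ 0.00058055 -0.00019309  0.00058294] [ 0.13601189 -0.03351451  0.23611078]
gap 0.022821703963246107 [-0.80068884  1.67425417  6.05835532] [ 3.81074549e-04 -2.05921107e-05  6.65667380e-04]
11.65 0.02289829332578897 [-0.01161084 -0.24195601 -3.57240183] [0.02609383 0.00531051 0.04455103] [ 0.50195217 -0.19006616  0.16783681] [ 1.79933019e+02 -1.21001233e-01 -1.72449939e+02]
```

View pics/held.png

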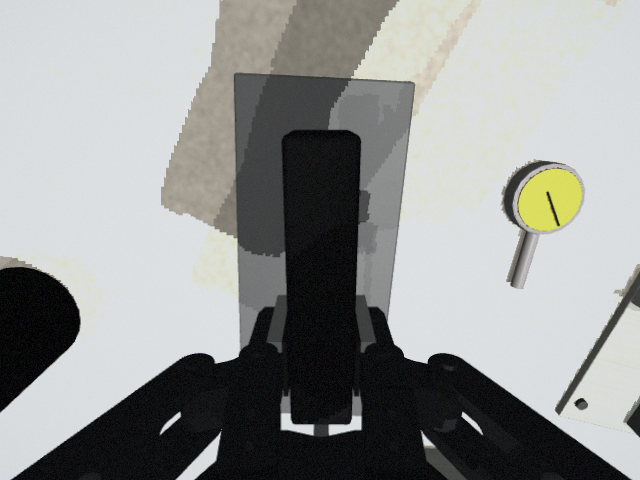

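The rod is held, with the gap at 22.9 mm. I'll carry it over and check the prong against the paddle before lowering.

```bash
python3 - <<'E'
from h import *
import pickle
j,p,d,o=pickle.load(open('d2.pkl','rb')); C=cloud(j,d); q=(C-(o['tool_pos']-Rz(RY)@G))@Rz(RY); m=(abs(q[...,1])<.009)&(q[...,0]>-.05)&(q[...,0]<.0)&(q[...,2]>.02)&(q[...,2]<.05); q=q[m]
A=np.c_[q[:,:2],np.ones(len(q))]; print('handle top plane',np.linalg.lstsq(A,q[:,2],rcond=None)[0])
o=rod_from_tip([.096,-.0005,.130]); t=tcp(o,UY); print(t)
move_ptp(t,[180,0,180+UY]); hold(.4); ob=get_obs(); print(ob['clock'],ob['tool_pos']-t,ob['tool_rot'],ob['wrist_force'])
D={}
for n in ['scene','top']:
    i=camera_info(n);p,d=camera(n);D[n]=(i,p,d); L=(cloud(i,d)-UO)@Rz(UY)
    for nm,m in [('bar',(abs(L[...,1])<.02)&(L[...,0]>-.03)&(L[...,0]<.11)&(L[...,2]>.19)&(L[...,2]<.23)),('prong',(abs(L[...,1])<.02)&(L[...,0]>.08)&(L[...,0]<.12)&(L[...,2]>.125)&(L[...,2]<.19))]:
        q=L[m]
        if len(q)>3: print(n,nm,len(q),'mean',q.mean(0).round(4),'min',q.min(0).round(4),'max',q.max(0).round(4),'dy/dx',np.polyfit(q[:,0],q[:,1],1)[0].round(4))
    c=proj(i,UO+Rz(UY)@[.09,0,.10]); print(n,c, 'tip exp',proj(i,UO+Rz(UY)@[.096,0,.13])); x,y=int(c[0]),int(c[1])
    D[n+'c']=cv2.resize(p[max(0,y-50):y+50,x-66:x+66],(400,303),interpolation=cv2.INTER_CUBIC); print(x-66,y-50)
save(np.clip(np.hstack([D['scenec'],D['topc']]).astype(int)*1.5,0,255).astype(np.uint8),'hover.png')
E
```

```text
handle top plane [-0.00445436 -0.00019028  0.03333113]
[0.48179849 0.19177872 0.15      ]
13.525 [ 1.68858225e-04 -4.06440524e-04  1.11760860e-05] [1.79998755e+02 5.27977674e-04 1.70802351e+02] [-0.19968449 -0.65154987 -2.55611198]
scene bar 128 mean [ 0.0431 -0.0024  0.2089] min [-0.03   -0.0071  0.1901] max [0.1007 0.003  0.2155] dy/dx 0.0064
scene prong 54 mean [ 0.0964 -0.0024  0.1607] min [ 0.093  -0.0055  0.1321] max [0.0996 0.0031 0.1896] dy/dx -0.0424
scene [407.81733465 240.73375794] tip exp [410.73996131 231.98239822]
341 190
top bar 133 mean [ 0.038  -0.0004  0.2113] min [-0.0247 -0.0036  0.192 ] max [0.0995 0.0034 0.2218] dy/dx -0.0027
top prong 12 mean [ 0.0966 -0.0014  0.1587] min [ 0.0948 -0.0031  0.1324] max [0.1    0.0007 0.1805] dy/dx -0.4354
top [232.12987819 185.83823752] tip exp [230.82361383 181.45439333]
166 135
```

View pics/hover.png

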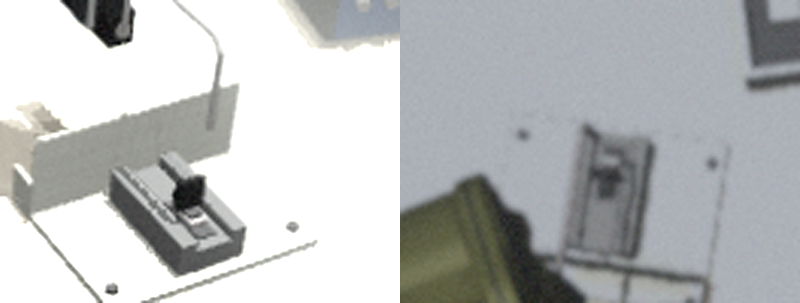

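The prong sits where expected (unit x ≈ 96 mm, y ≈ -1 mm, tip z ≈ 131 mm), behind the paddle. I'll lower it under guard, then draw.

```bash
cat >> h.py <<'E'
def go(x,z,rate=.1,guard=None,y=0.0005):
    return move_straight(tcp(rod_from_tip([x,y,z]),UY),rate=rate,guard=guard)
def F(n=1):
    f=[]
    for _ in range(n):
        f.append(Rz(UY).T@get_obs()['wrist_force'])
        if n>1: hold(.02)
    return np.mean(f,0)
def tipx():
    o=get_obs(); return (Rz(UY).T@(o['tool_pos']-UO)-G+TIP)
E
python3 - <<'E'
from h import *
print(go(.096,.075),go(.096,.047,.04,4)); hold(.3); b=F(8); print('bias',b,tipx(),get_obs()['clock'])
np.save('b.npy',b)
s=go(.027,.047,.015,4.5); print('stop',s,tipx(),F()-b,get_obs()['clock'])
hold(.1); print(tipx(),F(5)-b,get_obs()['clock'])
E
```

```text
False False
bias [-0.01324162 -0.07474391 -2.46752002] [0.09603507 0.000538   0.04709415] 15.6083
stop True [0.05181838 0.00045712 0.0467043 ] [ 2.26518225 -0.23293014 -0.25544879] 18.375
[0.05184734 0.00039628 0.04643688] [1.82441068 0.91961974 0.59843706] 18.5583
```

```bash
python3 - <<'E'
from h import *
b=np.load('b.npy'); x=tipx()[0]; pk=0
for k in range(40):
    x-=.0004; s=go(x,.047,.008,9); f=F(3)-b; print(round(x*1e3,2),(tipx()*1e3).round(2),f.round(2),s,get_obs()['clock'].__round__(2))
    if f[0]>9.5 or get_obs()['clock']>34: break
E
```

```text
51.45 [51.78  0.52 46.92] [ 3.79  0.23 -0.27] False 18.86
51.05 [51.66  0.59 47.06] [ 5.26 -0.2  -2.09] False 19.16
50.65 [51.58  0.62 47.12] [ 6.09  0.66 -1.84] False 19.46
50.25 [51.46  0.68 47.17] [ 6.7  -0.5  -2.55] False 19.76
49.85 [51.15  0.69 47.15] [ 6.69 -0.16 -2.76] False 20.06
49.45 [50.76  0.68 47.16] [ 6.6  -0.57 -3.31] False 20.36
49.05 [50.39  0.7  47.18] [ 6.77  0.37 -2.94] False 20.66
48.65 [50.01  0.71 47.18] [ 6.8   0.04 -2.82] False 20.96
48.25 [49.58  0.69 47.16] [ 6.51 -0.16 -2.69] False 21.26
47.85 [49.21  0.73 47.18] [ 7.   -0.28 -2.38] False 21.56
47.45 [48.81  0.72 47.19] [ 6.69 -0.21 -2.7 ] False 21.86
47.05 [48.39  0.69 47.17] [ 7.54 -0.02 -2.38] False 22.16
46.65 [47.99  0.73 47.18] [ 7.04 -0.   -2.92] False 22.46
46.25 [47.61  0.7  47.19] [ 6.86 -0.12 -2.48] False 22.76
45.85 [47.18  0.71 47.18] [ 7.11 -0.25 -2.96] False 23.06
45.45 [46.76  0.7  47.15] [ 6.29 -0.3  -2.85] False 23.36
45.05 [46.73  0.76 47.22] [ 7.78  0.32 -3.08] False 23.66
44.65 [46.65  0.78 47.25] [ 8.55 -0.5  -3.64] False 23.96
44.25 [46.61  0.84 47.31] [ 9.41 -0.16 -3.88] False 24.26
43.85 [46.55  0.9  47.35] [ 9.82  0.39 -4.33] False 24.56
```

The contact block's plateau is about 7 N, and the hard stop is felt at tip x ≈ 46.7 mm. I'll build up to 13 N, hold, then release.

```bash
python3 - <<'E'
from h import *
b=np.load('b.npy'); x=.04385
for k in range(10):
    x-=.0003; go(x,.047,.006); f=F(4)-b; print(round(x*1e3,2),f.round(2),tipx()[0]*1e3)
    if f[0]>12.7: break
for k in range(4):
    hold(.2); f=F(5)-b; print('hold',f.round(2),get_obs()['clock'])
print(tipx())
go(.060,.047,.03); hold(.2); print('rel',tipx(),F(4)-b)
go(.060,.130,.1); hold(.2)
import pickle
D={}
for n in ['scene','top']:
    i=camera_info(n);p,d=camera(n);L=(cloud(i,d)-UO)@Rz(UY)
    m=(abs(L[...,1])<.014)&(L[...,2]>.058)&(L[...,2]<.072)&(L[...,0]>.01)&(L[...,0]<.1); q=L[m]; print(n,len(q),q.mean(0) if len(q) else '',np.percentile(q[:,0],[5,95]) if len(q) else '')
    m=(abs(L[...,1])<.02)&(L[...,0]>.03)&(L[...,0]<.09)&(L[...,2]>.125)&(L[...,2]<.185); q=L[m]; print(n,'prong',q.mean(0) if len(q) else '')
print(tipx(),get_obs()['tool_rot'],get_obs()['finger_gap'],get_obs()['clock'])
E
```

```text
43.55 [10.45 -0.34 -4.77] 46.501072964143965
43.25 [11.34 -0.75 -4.87] 46.46309844459931
42.95 [11.56 -0.58 -5.31] 46.443002363982494
42.65 [12.99 -0.22 -5.66] 46.39731224397845
hold [12.15 -0.43 -5.8 ] 26.1083
hold [12.46 -0.33 -5.61] 26.3917
hold [12.36 -0.7  -5.39] 26.675
hold [12.45 -0.87 -5.66] 26.9583
[0.04639186 0.00104591 0.04749277]
rel [0.05972037 0.00046736 0.04698187] [-0.17361012  0.24651623 -0.15089977]
scene 43 [ 0.0413575  -0.00121036  0.06446669] [0.03644208 0.04543572]
scene prong [ 0.05987984 -0.00157299  0.15884514]
top 20 [0.04265142 0.00027315 0.06657693] [0.04020276 0.0453416 ]
top prong [ 0.05988595 -0.00072537  0.15687887]
[0.05975629 0.00034461 0.12955448] [-1.79905624e+02  8.88329661e-03  1.70831396e+02] 0.022756478156436628 29.2333
```

The lever and block are fully home. The force sat at 12.4 N (peak about 13 N) for over a second, and the paddle's far face stayed at ≈ 43–45 mm after unhooking. Now I'll put the rod back.

```bash
python3 - <<'E'
from h import *
g=tcp(RO,RY)
go(.060,.150,.15); move_ptp(g+[0,0,.12],[180,0,180+RY]); move_straight(g+[0,0,.012],rate=.12); hold(.2)
s=move_straight(g+[0,0,-.001],rate=.015,guard=4); hold(.2); o=get_obs(); print(s,o['tool_pos']-g,o['wrist_force'],o['moment'],o['clock'])
move_gripper(.045); hold(.2); print(get_obs()['wrist_force'])
move_straight(o['tool_pos']+[0,0,.10],rate=.12)
move_ptp([RO[0]-.04,RO[1]+.0,.33],[180,0,180]); hold(.3); j=camera_info('wrist'); p,d=camera('wrist')
C=cloud(j,d);X,Y,Z=C[...,0],C[...,1],C[...,2];R=(X>.38)&(X<.72)&(Y<-.12)&(Y>-.24)
for n,m in [('handle',R&(Z>.033)&(Z<.045)&(X<.56)),('rod',R&(Z>.08)&(Z<.1))]:
    q=C[m]; r=cv2.minAreaRect((q[:,:2]*1000).astype(np.float32)); print(n,np.round(r[0],1),np.round(r[1],1),round(r[2],2),np.median(q[:,2]))
i=camera_info('scene');ps,_=camera('scene'); save(np.hstack([cv2.resize(p,(400,300)),cv2.resize(ps,(400,300))]),'fin.png'); print(get_obs()['clock'])
E
```

```text
True [-2.26053579e-04  6.72002706e-05  6.73722089e-04] [0.06600729 0.52628848 5.1096648 ] [-0.05762054 -0.10261591 -0.01175108] 33.1333
[ 0.60679696 -0.66049244  0.49537354]
handle [ 481.8 -194.2] [112.1  24.1] 7.47 0.03871661886056833
rod [ 600.6 -178.5] [131.7   6.1] 7.51 0.09203431337313155
35.9167
```

View pics/fin.png

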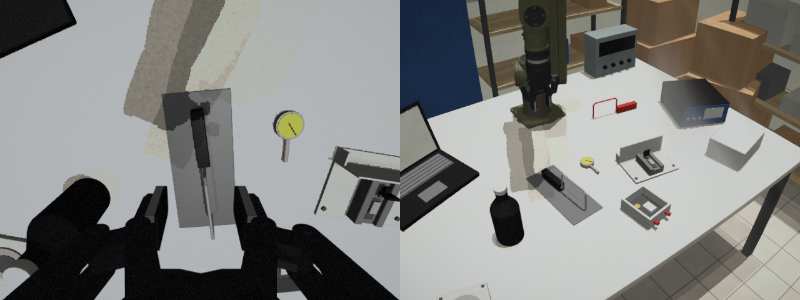

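The rod (left half, 203,150) stands upright on the mat, within about 1.5 mm of where it started. The gripper is clear of it, and the gauge, flask and chamber look unmoved.

```bash
python3 -c "
from plant import *
job_done(); print(get_obs()['clock'])"
```

```text
the job is handed in; nothing more can be done
the job is handed in; nothing more can be done
```

The job is done and handed in at about 36 s on the robot's clock, well inside the 64 s limit. I hooked the paddle with the rod, drew it home, leaned on the stop, then stood the rod back on the mat and let go.

- **Draw:** The lever slid about 33 mm, then the contact block moved about 5 mm at about 7 N. The hard stop came with the paddle's far face at unit x ≈ 43.5 mm.
- **Seating force:** The pull averaged about 12.4 N for over a second, slightly under the 13 N asked; the highest reading was 13.0 N. There was also up to about 6 N of vertical rubbing force, so the total stayed near 14 N, under the 17 N limit. I did not repeat the lean to bring it nearer 13 N.
- **After unhooking:** Two camera views put the paddle's far face at about 45 mm, 1–2 mm off the felt value. That is within the camera calibration, so I take it as still home.
- **Rod:** It stands upright on the mat on its handle, about 1.5 mm and 0.1° from its first pose, and the gripper is clear of it.
- **Other things:** The guard was not touched as far as the force readings show. In the last pictures the gauge, flask, chamber and red look-alike look unmoved, judged by eye only.

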